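Close the keyed lid of the wax pot

ROBOT

A 7-joint arm with a two-finger parallel gripper is mounted at the origin on the work surface. World frame = base frame: x ahead of the robot, y to its left, z up, the work surface at z = 0. Lengths are in m, angles in degrees, forces in N, time in s.
With the tool pointing down it reaches from about 0.425 to 0.875 m from the base axis. Payload 4.7 kg.
Tool frame: the origin (TCP) lies between the finger pads; the fingertips stand 11 mm ahead of it and the grasp point (between the pads) lies 8 mm behind it (env.tcp_to_tips is the distance from the TCP to the fingertips, in m); z points along the fingers, y is the line along which they close (so a half turn about z gives the same grasp; the last joint's range is limited). The gripper opens to 87 mm and grips with 3 to 60 N. Pads are 19 mm wide; open, the fingers measure 117 mm over their backs; the gripper's body (75 mm by 190 mm) begins 51 mm behind the grasp point.
Start: joints at [-75.854, 18.392, -4.016, 83.108, 1.295, 78.541, -3.26], TCP at [0.15, 0.632, 0.234] pointing down, gripper open.
Joint ranges: [-163.93, 163.93], [-17.29, 119.83], [-79.2, 71.16], [3.27, 140.29], [-89.18, 269.18], [5.43, 117.66], [-154.24, 154.24]. Speed limits (degrees/s): [147.25, 147.25, 180, 180, 180, 180, 180].

INTERFACE

Orientations are given as [roll, pitch, yaw] about the fixed x, y, z axes, in that order (R = Rz(yaw) Ry(pitch) Rx(roll)).
In Python, from cell import env, viewer gives the robot as it stands.
- The arm moves only by the tool step_arm, never from a script. Its arguments are lists of equal length, an entry for each row: "delta_pos": the shift along the tool's x, y, z in units of 0.2 m (1.0 is 0.2 m), a list of three; "rot": the turn, a rotation vector about the tool's x, y, z in units of 1.5 rad (1.0 is 1.5 rad), a list of three; "gripper": the gripper command: -1 is shut, 1 is fully open, values between are in proportion. A call has 1 to 20 rows; each row is the pose to reach, as a shift and turn from the pose commanded when the call began, along the tool's axes at that moment; what a row does not reach only later rows make up. A row lasts 1/8 s, in which the tool goes at most 62.5 mm and 10.7 degrees, less where a joint would pass 70% of its speed; a pose out of reach is approached as far as the arm can. A call with a number of a shift or a turn outside -1 to 1 is refused whole. A call with a gripper value outside its range is refused whole. The fingers move at their own pace and stop on an object; "squeeze" is the grip in N (left out, the last holds). Time passes only in rows, so rows that repeat a pose let the fingers close. It gives the time, the measured TCP pose, the force, the opening and the grip force at its end, in the units of the state.
- env.get_obs(): the state, without advancing time (a new reading comes with each control period).
- viewer.read_camera(name): name is "scene" or "side" or "wrist"; returns a dict with "img" (420x560x3 uint8, red, green, blue), "fx", "fy", "cx", "cy" (pixels), "dist" ([k1, k2, p1, p2, k3] as OpenCV has them; the pictures are not rectified), "pose" (4x4, takes a point from camera to world coordinates). Camera axes: x right, y down, z forward; pixel columns grow to the right and rows downward; lengths in m; the calibration is good to about 2 mm. A picture is of the moment at which its call begins. There is no depth.
- env.sign_off(): hands the job in; it is judged then, once.
The state is a dict: "time_s": time; "qpos": joint angles; "joint_velocities": joint speeds; "effort": joint torques, N m; "tool_pos": TCP position; "tool_rot": TCP orientation; "force": force on the tool from outside, world axes, zero at the start; "wrist_torque": the same for the moment, N m; "grip_width": finger opening in m; "grasp_force": force on a finger pad.
Only numpy, scipy, OpenCV 4.12 (cv2) and the standard library are available. Lean on these libraries where they do the work, as an engineer would, in place of code of your own. Each camera call takes 0.05 s, during which the arm holds its last target. There are 200 camera calls.

TASK

Close the wax pot: without lifting the lid off, turn it on its rim by its knobs until the red key drops into the notch between the two yellow blocks, then press the lid down until it is fully home, flush on the rim. Then swing the orange keeper all the way over the lid's edge, and leave the other things on the bench where they are.

Things in the scene. Friction and masses are not known exactly. Their poses are not given: they have to be found in the camera images.
- pot: green round pot with a flat rim (radius 60 to 88 mm, top face 95 mm above the bench), on a plywood board (255 x 210 x 12 mm) fixed to the bench; position and yaw vary. Origin: on the pot's axis at bench level, z up. +x points to the notch for the red key, between two yellow blocks that reach 107 mm out; the keeper's pivot is at x = -112 mm, y = 0.
- lid: loose round metal lid, 176 mm across, disc 5 mm thick, 0.4 to 0.6 kg. Origin: centre of the disc's underside; +x points to the red key (14 mm wide, 99 mm out), z up. Three 14 mm lugs with round noses under it (the key is one), each at its own radius, ride on the rim: origin 109 mm above the bench. A plug keeps it centred with 1.5 mm of play. It turns either way; it may start turned any way except near the notch.
- knob_a (a point): middle of one of two black upright knobs on the lid (20 mm across at the foot, 14 at the top, 24 mm tall, standing on the disc's top face), 60 mm from the lid's centre along its +y. Pushing a knob sideways with 1 to 2 N turns the lid (waxed nylon lugs, slippery); push low on it, a hard push high up would tip the lid
- knob_b (a point): middle of the other black knob, 60 mm from the lid's centre along its -y. Push square to the line from the knob to the lid's centre, following the circle round; a hard push askew can jam or tip the lid
- lid_key (a point): point on the lid's top face at the red key, 90.5 mm from the lid's centre along its +x
- pot_notch (a point): middle of the notch between the yellow blocks, level with the rim, 89 mm from the pot's axis. Only when lid x lies along pot x (within about 4 degrees) do all three lugs drop: 9 mm, origin of the lid 100 mm above the bench, its plug on a stiff seal inside; the notch then stops turning either way
- lid_top (a point): centre of the lid's top face, clear (100 mm between the knobs' inner sides): where to press. Once dropped, 10 to 14 N downward pushes the seal the last 5 mm, where it stays. Fully home the disc lies on the rim, this point 100 mm above the bench
- keeper (a joint): orange swing arm on a pillar, turning about an upright axis at the pot's x = -112 mm, y = 0; rad. 0: it points along the pot's +y, clear of the lid; grows clockwise seen from above; 1.57 (stop at 1.58): it points to the pot's axis, over the lid's edge. Arm 46 mm long, 14 mm wide, 102.5 to 110 mm above the bench: passes only over a lid fully home. Stays where left.
- keeper_pin (a point): middle of the orange upright pin on the keeper arm (12 mm diameter, from 110 to 134 mm above the bench), 32 mm from the pivot: pushing it sideways with about 1.5 N swings the keeper
- tin: small open green wax tin, 80 mm across, 45 mm tall, beside the pot; leave it. Origin at the centre of its underside
- tin_lid: brass-coloured tin lid, 84 mm across, 10 mm tall, beside the pot; leave it. Origin at the centre of its underside
- brush: brush lying beyond the pot; leave it. Origin under its middle
- bottle_a: white bottle, 72 mm across, 210 mm tall, at the back left; leave it
- bottle_b: white bottle with a blue label, 72 mm across, 210 mm tall, at the left; leave it
- hammer: hammer lying at the right; leave it
There are look-alikes about, which are no part of the job. What is shaped like the lid but brown is not meant.

How it is judged (in metres and radians):
On the way, in this order (a step that is already met when the one before it is completed fails the run):
1. the lid has been turned until its red key has dropped into the notch (z of lid in the frame of pot below 0.103 m and horizontal distance between lid_key and pot_notch below 0.012 m).
2. the lid has been pressed fully home (z of lid in the frame of pot below 0.0965 m and angle between lid's own z axis and vertical below 0.02 rad), for 0.2 s.
At the end, for the whole second after the job is handed in: the lid lies level (within 0.02 rad) and at rest on the rim, within 1.5 mm of fully home, its red key in the notch between the yellow blocks (within 12 mm), and the keeper stands over the lid's edge (joint above 1.3 rad) (all of step 2 and horizontal distance between lid_key and pot_notch below 0.012 m and value of joint keeper above 1.3 rad and linear speed of lid below 0.01 m/s); the robot touches nothing.
It fails at once if the lid is lifted off the pot (more than 12 mm above where it rides on the rim) (z of lid in the frame of pot above 0.121 m).
It fails at once if another thing on the bench is moved by more than 30 mm (distance of any of tin, tin_lid, brush, bottle_a, bottle_b, hammer from where it was at the start of the episode above 0.03 m).
It also fails if it takes over 69 s, if anything falls off the work surface, if the arm or the gripper's body presses on something with over 40 N, if the wrist force passes 120 N, or if a joint passes its speed limit or range.

## Working session

There is one attempt and no reset: what is moved stays moved. The work goes in short steps, Python scripts to look and compute and a tool call to move; the robot and the scene stay as the last step left them, time stands still between calls to the robot, and variables do not carry over. Pictures are saved under pics/ and viewed, at most 10 in all, crops included, and the job is handed in when it is done.

Besides the shell and the picture viewer there is one more tool, called after "Request:" by a JSON object that holds its "fn" and its "kwargs", one argument or row to a line. step_arm: Moves the arm, as the interface text tells. Shifts and turns lie within -1 to 1; 1 stands for 0.2 m of shift or 1.5 rad of turn. Its arguments: {"type":"object","properties":{"delta_pos":{"type":"array"},"rot":{"type":"array"},"gripper":{"type":"array"},"squeeze":{"type":"number"}},"required":["delta_pos","rot","gripper"]}

```bash
ls; mkdir -p pics; python3 - <<'E'
from cell import env, viewer
import cv2,pickle,numpy as np
o=env.get_obs();print({k:np.round(v,3) for k,v in o.items()})
d={}
for n in ["scene","side","wrist"]:
    c=viewer.read_camera(n);d[n]=c;print(n,c['fx'],c['cx'],c['dist'],np.round(c['pose'],3).tolist())
pickle.dump(d,open('cams0.pkl','wb'))
a=np.hstack([d["scene"]["img"],d["side"]["img"]])
cv2.imwrite('pics/sc.png',cv2.resize(d["scene"]["img"],(800,600))[...,::-1])
cv2.imwrite('pics/si.png',cv2.resize(d["side"]["img"],(800,600))[...,::-1])
E
```

```text
pics
{'time_s': np.float64(0.0), 'qpos': array([-75.854,  18.438,  -4.017,  83.173,   1.295,  78.539,  -3.258]), 'joint_velocities': array([-0.012,  0.006,  0.073,  0.01 , -0.017,  0.029, -0.023]), 'effort': array([-0.0000e+00, -4.9128e+01, -4.0400e-01, -3.1253e+01, -6.4000e-02,
        4.4000e-02,  0.0000e+00]), 'tool_pos': array([0.15 , 0.632, 0.232]), 'tool_rot': array([-1.79896e+02,  5.00000e-03,  1.66667e+02]), 'force': array([-0.048,  0.149,  0.521]), 'wrist_torque': array([ 0.014,  0.001, -0.014]), 'grasp_force': np.float64(0.0), 'grip_width': np.float64(0.087)}
scene 460.0535226592551 287.4836395893884 [-0.02436847  0.          0.          0.          0.        ] [[-0.88, 0.38, -0.287, 0.949], [0.476, 0.719, -0.506, 0.797], [0.014, -0.582, -0.813, 1.358], [0.0, 0.0, 0.0, 1.0]]
side 494.4985597688443 271.35448823882405 [-0.10001441  0.          0.          0.          0.        ] [[0.977, -0.154, 0.147, 0.316], [-0.212, -0.752, 0.624, -0.892], [0.015, -0.641, -0.768, 1.215], [0.0, 0.0, 0.0, 1.0]]
wrist 294.07119096180844 279.76145484416946 [-0.00133781  0.          0.          0.          0.        ] [[0.231, 0.935, 0.268, 0.077], [0.973, -0.221, -0.065, 0.649], [-0.002, 0.276, -0.961, 0.384], [0.0, 0.0, 0.0, 1.0]]
```

View pics/sc.png

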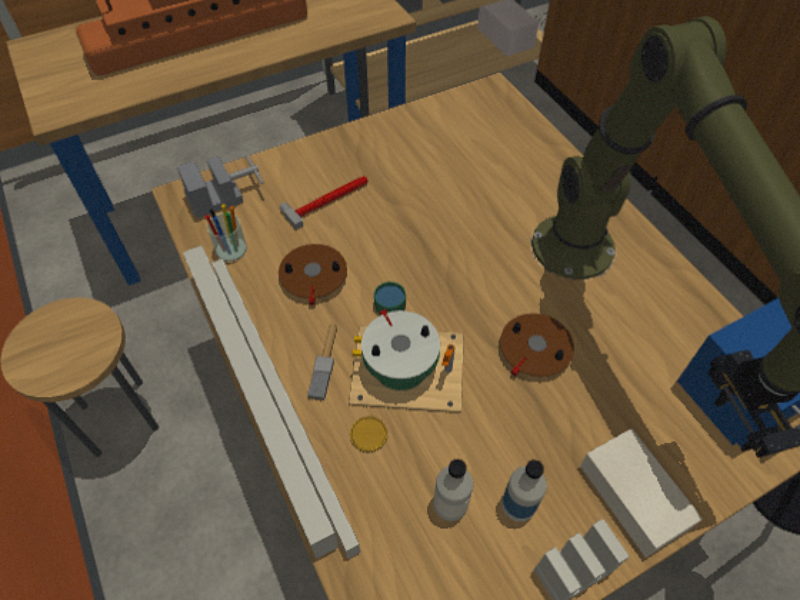

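View pics/si.png

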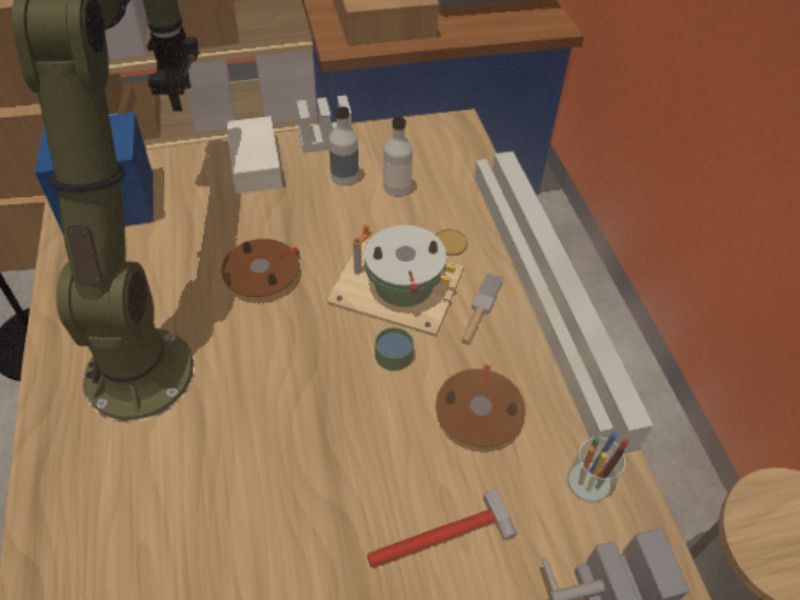

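Scene view: the white lid is at (400,345), its key at (387,318), the yellow blocks at (357,345), and the orange keeper at (447,355). In the side view the lid is at (405,255) and the key at (412,282). Next I'll measure them.

```bash
cat > h.py <<'E'
import cv2,numpy as np
from scipy.optimize import least_squares
def ray(c,px):
    K=np.array([[c['fx'],0,c['cx']],[0,c['fy'],c['cy']],[0,0,1]])
    u=cv2.undistortPoints(np.asarray(px,float).reshape(-1,1,2),K,np.asarray(c['dist'],float))[:,0]
    P=c['pose'];d=np.c_[u,np.ones(len(u))]@P[:3,:3].T
    return P[:3,3],d
def onz(c,px,z):
    o,d=ray(c,px);return (o+d*((z-o[2])/d[:,2])[:,None])[:,:2]
def pix(c,X):
    P=np.linalg.inv(c['pose']);K=np.array([[c['fx'],0,c['cx']],[0,c['fy'],c['cy']],[0,0,1]])
    r,_=cv2.Rodrigues(P[:3,:3]);return cv2.projectPoints(np.asarray(X,float).reshape(-1,1,3),r,P[:3,3],K,np.asarray(c['dist'],float))[0][:,0]
def tri(c1,p1,c2,p2):
    o1,d1=ray(c1,[p1]);o2,d2=ray(c2,[p2]);d1=d1[0];d2=d2[0]
    s=np.linalg.lstsq(np.c_[d1,-d2],o2-o1,rcond=None)[0]
    a=o1+s[0]*d1;b=o2+s[1]*d2;return (a+b)/2,np.linalg.norm(a-b)
def blobs(m,amin=6):
    n,l,s,ce=cv2.connectedComponentsWithStats(m.astype(np.uint8),connectivity=8)
    return [(int(s[i,4]),ce[i].round(1).tolist(),s[i,:4].tolist()) for i in range(1,n) if s[i,4]>=amin]
def masks(img):
    h=cv2.cvtColor(img,cv2.COLOR_RGB2HSV).astype(int);H,S,V=h[...,0],h[...,1],h[...,2]
    return dict(red=((H<5)|(H>174))&(S>150)&(V>80),orange=(H>=6)&(H<=15)&(S>170)&(V>110),
      yellow=(H>=20)&(H<=32)&(S>170)&(V>120),white=(S<50)&(V>125),dark=(V<60))
E
python3 - <<'E'
import pickle;from h import *
d=pickle.load(open('cams0.pkl','rb'))
roi={'scene':(230,200,340,300),'side':(220,145,340,240)}
for n,(x0,y0,x1,y1) in roi.items():
    c=d[n];m=masks(c['img'])
    for k in m:
        q=np.zeros_like(m[k]);q[y0:y1,x0:x1]=m[k][y0:y1,x0:x1];m[k]=q
        if k in('red','orange','yellow','dark'):print(n,k,blobs(q))
    w=m['white'].astype(np.uint8)
    cs=cv2.findContours(w,cv2.RETR_EXTERNAL,cv2.CHAIN_APPROX_NONE)[0];ct=cv2.convexHull(max(cs,key=cv2.contourArea))[:,0]
    p=onz(c,ct,0.114)
    r=least_squares(lambda v:np.hypot(*(p-v[:2]).T)-v[2],[*p.mean(0),.088],loss='soft_l1',f_scale=.001)
    print(n,'lid',r.x.round(4),np.abs(r.fun).max().round(4))
    if n: cv2.imwrite(f'pics/z_{n}.png',cv2.resize(c['img'][y0:y1,x0:x1],None,fx=3.6,fy=3.6,interpolation=cv2.INTER_CUBIC)[...,::-1])
a=[cv2.resize(cv2.imread(f'pics/z_{n}.png'),(400,350)) for n in roi];cv2.imwrite('pics/z.png',np.hstack(a))
E
```

```text
scene red [(12, [268.2, 218.3], [266, 217, 5, 4]), (9, [271.7, 224.3], [270, 222, 4, 6])]
scene orange [(46, [313.3, 248.0], [309, 241, 9, 15])]
scene yellow [(14, [250.0, 236.1], [248, 235, 6, 3]), (19, [249.4, 245.9], [247, 244, 6, 4]), (116, [257.9, 296.5], [247, 292, 23, 8])]
scene dark [(8, [265.2, 201.4], [263, 200, 6, 5]), (7, [280.0, 201.6], [278, 200, 5, 5]), (33, [264.2, 214.6], [262, 209, 7, 11]), (37, [278.4, 214.8], [270, 210, 14, 8]), (32, [297.1, 231.5], [295, 228, 5, 8]), (34, [262.6, 245.4], [260, 242, 6, 7]), (263, [278.4, 265.2], [254, 250, 51, 23])]
scene lid [0.5881 0.1176 0.087 ] 0.0017
side red [(10, [288.6, 200.0], [287, 199, 5, 3])]
side orange []
side yellow []
side dark []
side lid [0.5891 0.1152 0.0875] 0.0014
```

View pics/z.png

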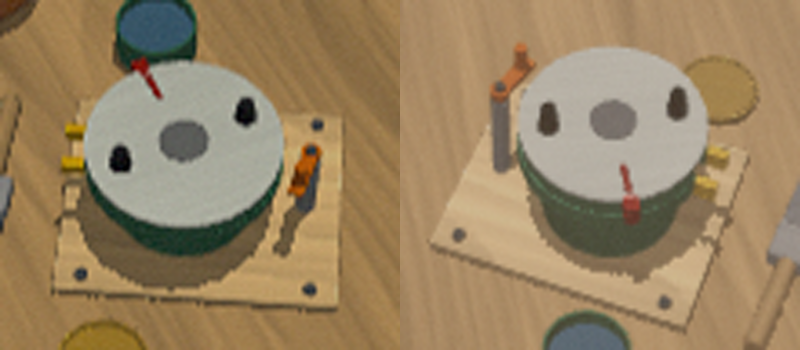

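The crops show the knobs, key, blocks and pillar clearly, so I can convert them to angles.

```bash
python3 - <<'E'
import pickle;from h import *
d=pickle.load(open('cams0.pkl','rb'));S,D=d['scene'],d['side']
C=np.array([.5886,.1165])
s=lambda x,y:(230+x*110/400,200+y*100/350)
e=lambda x,y:(220+(x-400)*.3,145+y*95/350)
def show(n,a,b=None,z=None):
    if b is not None:
        X,g=tri(S,a,D,b)
    else: X=np.r_[onz(S,[a],z)[0],z];g=0
    v=X[:2]-C;print(n,X.round(4),'gap',round(g,4),'r',np.hypot(*v).round(4),'ang',np.degrees(np.arctan2(v[1],v[0])).round(1))
show('knobR',s(247,100),e(548,105));show('knobL',s(118,147),e(678,91))
show('keyend',s(139,66),e(630,200));show('keyin',s(158,97),e(624,166))
show('blk1',s(74,131),e(717,157));show('blk2',s(72,163),e(705,188))
show('pillar',s(311,150),e(500,92));show('pin',s(299,180),e(520,50))
show('tin',s(155,28),e(587,330))
show('tinlid',(257.9,302),z=.01)
E
```

```text
knobR [0.5283 0.12   0.1399] gap 0.0045 r 0.0604 ang 176.7
knobL [0.6485 0.112  0.1396] gap 0.0026 r 0.0601 ang -4.3
keyend [0.5848 0.0269 0.1131] gap 0.0011 r 0.0897 ang -92.4
keyin [0.5869 0.0648 0.1124] gap 0.0042 r 0.0518 ang -91.9
blk1 [0.6705 0.0607 0.1097] gap 0.0088 r 0.0991 ang -34.3
blk2 [0.671  0.0665 0.0633] gap 0.0038 r 0.0964 ang -31.2
pillar [0.4938 0.1752 0.1067] gap 0.0048 r 0.1115 ang 148.2
pin [0.5215 0.2052 0.1214] gap 0.0003 r 0.1112 ang 127.1
tin [ 0.5313 -0.0462  0.0495] gap 0.0004 r 0.1725 ang -109.4
tinlid [0.727  0.2306 0.01  ] gap 0 r 0.1793 ang 39.5
```

Request:
{"fn": "step_arm", "kwargs": {
  "delta_pos": [
    [-1, -0.65, -0.3],
    [-1, -0.65, -0.3],
    [-1, -0.65, -0.3],
    [-1, -0.65, -0.3],
    [-1, -0.65, -0.3],
    [-1, -0.65, -0.3]
  ],
  "rot": [
    [0, 0, 0],
    [0, 0, 0],
    [0, 0, 0],
    [0, 0, 0],
    [0, 0, 0],
    [0, 0, 0]
  ],
  "gripper": [1, 1, 1, 1, 1, 1]
}}

```text
time_s: 0.9
tool_pos: [0.314, 0.4601, 0.2934]
tool_rot: [180.0, -0.1, 166.7]
force: [-0.2, 1.3, -1.0]
grip_width: 0.0872
grasp_force: 0.0
```

Request:
{"fn": "step_arm", "kwargs": {
  "delta_pos": [
    [-1, -0.65, 0],
    [-1, -0.65, 0],
    [-1, -0.65, 0],
    [-1, -0.65, 0],
    [-1, -0.65, 0],
    [-1, -0.65, 0]
  ],
  "rot": [
    [0, 0, 0],
    [0, 0, 0],
    [0, 0, 0],
    [0, 0, 0],
    [0, 0, 0],
    [0, 0, 0]
  ],
  "gripper": [1, 1, 1, 1, 1, 1]
}}

```text
time_s: 1.65
tool_pos: [0.4778, 0.2894, 0.2928]
tool_rot: [-180.0, -0.1, 166.8]
force: [-0.7, 0.8, 0.3]
grip_width: 0.0869
grasp_force: 0.0
```

Request:
{"fn": "step_arm", "kwargs": {
  "delta_pos": [
    [-0.7, -0.65, 0],
    [-0.7, -0.65, 0],
    [-0.7, -0.65, 0],
    [-0.7, -0.65, 0],
    [-0.7, -0.65, 0],
    [-0.7, -0.65, 0],
    [-0.7, -0.65, 0],
    [-0.7, -0.65, 0],
    [-0.7, -0.65, 0],
    [-0.7, -0.65, 0]
  ],
  "rot": [
    [0, 0, 1],
    [0, 0, 1],
    [0, 0, 1],
    [0, 0, 1],
    [0, 0, 1],
    [0, 0, 1],
    [0, 0, 1],
    [0, 0, 1],
    [0, 0, 1],
    [0, 0, 1]
  ],
  "gripper": [1, 1, 1, 1, 1, 1, -0.3, -0.3, -0.3, -0.3]
}}

```text
time_s: 2.9
tool_pos: [0.585, 0.1302, 0.2933]
tool_rot: [-180.0, -0.0, 81.1]
force: [-0.6, 0.3, -0.0]
grip_width: 0.055
grasp_force: 0.0
```

Request:
{"fn": "step_arm", "kwargs": {
  "delta_pos": [
    [0, 0, 0],
    [0, 0, 0],
    [0, 0, 0],
    [0, 0, 0],
    [0, 0, 0],
    [0, 0, 0],
    [0, 0, 0],
    [0, 0, 0],
    [0, 0, 0],
    [0, 0, 0]
  ],
  "rot": [
    [0, 0, 0.98],
    [0, 0, 0.98],
    [0, 0, 0.98],
    [0, 0, 0.98],
    [0, 0, 0.98],
    [0, 0, 0.98],
    [0, 0, 0.98],
    [0, 0, 0.98],
    [0, 0, 0.98],
    [0, 0, 0.98]
  ],
  "gripper": [-0.3, -0.3, -0.3, -0.3, -0.3, -0.3, -0.3, -0.3, -0.3, -0.3]
}}

```text
time_s: 4.15
tool_pos: [0.5854, 0.1288, 0.2935]
tool_rot: [-180.0, 0.0, -3.3]
force: [-0.4, -0.6, 0.1]
grip_width: 0.0303
grasp_force: 0.0
```

```bash
python3 - <<'E'
from cell import env, viewer
import cv2,pickle,numpy as np
o=env.get_obs();print({k:np.round(o[k],4) for k in ('time_s','tool_pos','tool_rot','grip_width','force','qpos')})
c=viewer.read_camera('wrist');pickle.dump(c,open('w1.pkl','wb'));print(c['pose'].round(3).tolist())
cv2.imwrite('pics/w1.png',cv2.resize(c['img'],(800,600))[...,::-1])
E
```

```text
{'time_s': np.float64(4.15), 'tool_pos': array([0.5854, 0.1288, 0.2935]), 'tool_rot': array([-1.7999e+02,  3.9000e-03, -3.2716e+00]), 'grip_width': np.float64(0.0303), 'force': array([-0.4379, -0.633 ,  0.0896]), 'qpos': array([ -48.1062,   12.4845,   39.4881,   86.6844,   -7.9607,   83.6815,
       -101.6791])}
[[-0.057, -0.96, -0.274, 0.661], [-0.998, 0.055, 0.016, 0.124], [-0.0, 0.275, -0.961, 0.445], [0.0, 0.0, 0.0, 1.0]]
```

View pics/w1.png

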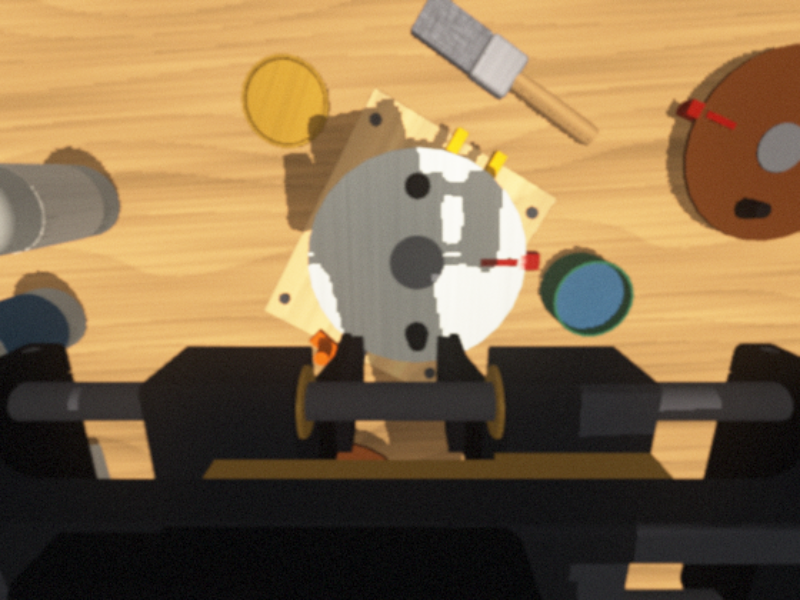

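The wrist view shows the lid centre near (416,255), the key at (532,262), the blocks at (457,140) and (497,160), the far knob at (417,185), and the keeper pin at (322,348).

```bash
python3 - <<'E'
import pickle;from h import *
c=pickle.load(open('w1.pkl','rb'));d=pickle.load(open('cams0.pkl','rb'));S,D=d['scene'],d['side']
m=masks(c['img']);print(blobs(m['yellow'],20),blobs(m['red'],15),blobs(m['orange'],15))
k=.7
pts=np.array([(308,240),(330,190),(365,160),(417,148),(470,165),(510,205),(524,245),(525,280),(505,320),(480,345),(315,290)])*k
p=onz(c,pts,.113)
r=least_squares(lambda v:np.hypot(*(p-v[:2]).T)-.088,[.588,.116],loss='soft_l1',f_scale=.001);C=r.x
print('lid',C.round(4),r.fun.round(4)); print('boss',onz(c,[(416*k,262*k)],.114))
def a(n,px,z):
    q=onz(c,[px],z)[0];v=q-C;print(n,q.round(4),np.hypot(*v).round(4),np.degrees(np.arctan2(v[1],v[0])).round(1))
a('key',(532*k,262*k),.114);a('keyin',(483*k,263*k),.114);a('knobA',(417*k,183*k),.138)
for z in(.095,.105):a('notch',(477*k,150*k),z)
a('pin',(322*k,341*k),.134)
s=lambda x,y:(230+x*110/400,200+y*100/350)
e=lambda x,y:(220+(x-400)*.3,145+y*95/350)
for A,B in((s(74,131),e(705,188)),(s(72,163),e(717,157))):
    X,g=tri(S,A,D,B);v=X[:2]-C;print('blk',X.round(4),g.round(4),np.degrees(np.arctan2(v[1],v[0])).round(1))
b=np.array([(375,91),(555,198),(265,308)])*k
q=onz(c,b,.012);print('board',q.round(4),np.degrees(np.arctan2(*(q[1]-q[0])[::-1])),np.degrees(np.arctan2(*(q[0]-q[2])[::-1])))
E
```

```text
[(2306, [199.3, 70.1], [173, 42, 56, 61]), (159, [319.8, 97.7], [312, 89, 16, 18]), (139, [347.2, 113.2], [341, 106, 14, 17])] [(129, [485.2, 76.4], [477, 70, 16, 14]), (102, [504.1, 83.5], [494, 78, 21, 12]), (96, [371.8, 182.2], [367, 177, 10, 12]), (64, [351.4, 183.3], [338, 182, 24, 4])] [(7250, [522.8, 102.7], [480, 31, 80, 137]), (310, [226.1, 243.7], [217, 231, 19, 25]), (173, [251.3, 318.3], [237, 313, 31, 9])]
lid [0.5878 0.1146] [ 0.0003  0.0009  0.0018  0.0013 -0.0012 -0.0015 -0.0007  0.0019  0.0008
  0.0012 -0.0026]
boss [[0.59023349 0.11458368]]
key [0.5849 0.0216] 0.0931 -91.8
keyin [0.5864 0.0609] 0.0538 -91.6
knobA [0.6523 0.1119] 0.0646 -2.4
notch [0.6736 0.0617] 0.1008 -31.6
notch [0.6733 0.0635] 0.0995 -30.9
pin [0.5347 0.1929] 0.0946 124.2
blk [0.6616 0.0483 0.0863] 0.0012 -42.0
blk [0.6799 0.0788 0.0876] 0.0041 -21.2
board [[ 0.7349  0.1428]
 [ 0.626  -0.0311]
 [ 0.5268  0.2777]] -122.04073272168586 -32.93699432370899
```

Request:
{"fn": "step_arm", "kwargs": {
  "delta_pos": [
    [0.32, 0.055, 0],
    [0.32, 0.055, 0],
    [0.32, 0.055, 0.3],
    [0.32, 0.055, 0.5],
    [0.32, 0.055, 0.6],
    [0.32, 0.055, 0.7],
    [0.32, 0.055, 0.76],
    [0.32, 0.055, 0.815],
    [0.32, 0.055, 0.815],
    [0.32, 0.055, 0.815],
    [0.32, 0.055, 0.815],
    [0.32, 0.055, 0.815]
  ],
  "rot": [
    [0, 0, 0],
    [0, 0, 0],
    [0, 0, 0],
    [0, 0, 0],
    [0, 0, 0],
    [0, 0, 0],
    [0, 0, 0],
    [0, 0, 0],
    [0, 0, 0],
    [0, 0, 0],
    [0, 0, 0],
    [0, 0, 0]
  ],
  "gripper": [0, 0, 0, 0, 0, 0, 0, 0, 0, -0.36, -0.36, -0.36]
}}

```text
time_s: 5.7
tool_pos: [0.6489, 0.1136, 0.131]
tool_rot: [-180.0, -0.0, -3.5]
force: [-0.7, 0.2, 0.8]
grip_width: 0.0289
grasp_force: 0.0
```

```bash
python3 - <<'E'
from cell import env, viewer
import cv2,pickle,numpy as np
c=viewer.read_camera('wrist')
cv2.imwrite('pics/w2.png',c['img'][...,::-1])
# arc plan: from th0 to th1 about C in frame of tool at yaw -3.5
C=np.array([.589,.1152]);P0=np.array([.649,.113]);y0=-3.5
a=np.radians(y0);tx=np.array([np.cos(a),np.sin(a)]);ty=np.array([np.sin(a),-np.cos(a)])
for t in range(0,61,4):
    r=np.radians(t);R=np.array([[np.cos(r),-np.sin(r)],[np.sin(r),np.cos(r)]])
    d=C+R@(P0-C)-P0
    print(t,np.round([d@tx/.2,d@ty/.2],3),round(-r/1.5,3))
E
```

```text
0 [0. 0.] -0.0
4 [-0.001 -0.021] -0.047
8 [-0.004 -0.042] -0.093
12 [-0.008 -0.062] -0.14
16 [-0.014 -0.082] -0.186
20 [-0.021 -0.102] -0.233
24 [-0.029 -0.121] -0.279
28 [-0.039 -0.14 ] -0.326
32 [-0.049 -0.158] -0.372
36 [-0.062 -0.175] -0.419
40 [-0.075 -0.191] -0.465
44 [-0.089 -0.206] -0.512
48 [-0.105 -0.221] -0.559
52 [-0.121 -0.234] -0.605
56 [-0.138 -0.246] -0.652
60 [-0.156 -0.256] -0.698
```

View pics/w2.png

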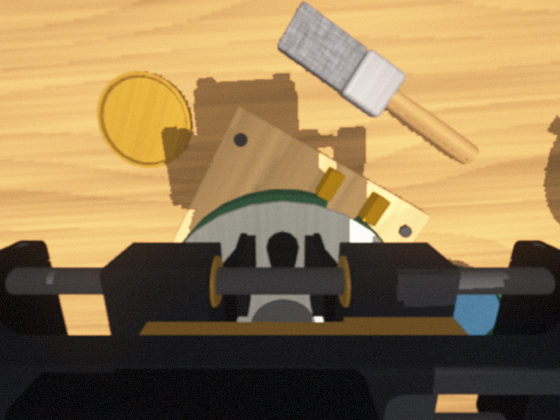

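The knob at (283,245) sits centred between the fingers at (240,250) and (325,250). I'll follow the arc to 48°.

Request:
{"fn": "step_arm", "kwargs": {
  "delta_pos": [
    [-0.001, -0.021, 0],
    [-0.004, -0.042, 0],
    [-0.008, -0.062, 0],
    [-0.014, -0.082, 0],
    [-0.021, -0.102, 0],
    [-0.029, -0.121, 0],
    [-0.039, -0.14, 0],
    [-0.049, -0.158, 0],
    [-0.062, -0.175, 0],
    [-0.075, -0.191, 0],
    [-0.089, -0.206, 0],
    [-0.105, -0.221, 0],
    [-0.105, -0.221, 0]
  ],
  "rot": [
    [0, 0, -0.047],
    [0, 0, -0.093],
    [0, 0, -0.14],
    [0, 0, -0.186],
    [0, 0, -0.233],
    [0, 0, -0.279],
    [0, 0, -0.326],
    [0, 0, -0.372],
    [0, 0, -0.419],
    [0, 0, -0.465],
    [0, 0, -0.512],
    [0, 0, -0.559],
    [0, 0, -0.559]
  ],
  "gripper": [-0.36, -0.36, -0.36, -0.36, -0.36, -0.36, -0.36, -0.36, -0.36, -0.36, -0.36, -0.36, -0.36]
}}

```text
time_s: 7.38
tool_pos: [0.631, 0.1582, 0.1308]
tool_rot: [179.9, -0.0, 44.5]
force: [2.1, -1.5, -0.6]
grip_width: 0.0281
grasp_force: 1.0
```

```bash
cat > look.py <<'E'
import sys;from h import *
from cell import env, viewer
o=env.get_obs();print({k:np.round(o[k],4).tolist() for k in ('time_s','tool_pos','tool_rot','grip_width','force','grasp_force')})
C=np.array([.589,.1152])
for n in('scene','side','wrist'):
    c=viewer.read_camera(n);cv2.imwrite(f'pics/{sys.argv[1]}_{n}.png',c['img'][...,::-1])
    for a,ce,b in blobs(masks(c['img'])['red'],4):
        q=onz(c,[ce],.114)[0];v=q-C;r=np.hypot(*v)
        if r<.11:print(n,a,ce,'r',r.round(4),'ang',np.degrees(np.arctan2(v[1],v[0])).round(1))
E
python3 look.py a
python3 - <<'E'
import numpy as np
C=np.array([.589,.1152]);th0=np.degrees(np.arctan2(.113-.1152,.06));r0=np.hypot(.06,.0022)
p=lambda t:C+r0*np.array([np.cos(np.radians(th0+t)),np.sin(np.radians(th0+t))])
y=np.radians(-3.5+48);tx=np.array([np.cos(y),np.sin(y)]);ty=np.array([np.sin(y),-np.cos(y)])
for t in range(48,72,2):
    d=p(t)-p(48);print(t,np.round([d@tx/.2,d@ty/.2],3),round(-np.radians(t-48)/1.5,3))
E
```

```text
{'time_s': 7.375, 'tool_pos': [0.631, 0.1582, 0.1308], 'tool_rot': [179.9212, -0.034, 44.4735], 'grip_width': 0.0281, 'force': [2.065, -1.4827, -0.564], 'grasp_force': 1.0386}
scene 9 [254.8, 231.3] r 0.0853 ang -49.3
side 10 [307.9, 191.3] r 0.0915 ang -49.8
48 [0. 0.] -0.0
50 [-0.   -0.01] -0.023
52 [-0.001 -0.021] -0.047
54 [-0.002 -0.031] -0.07
56 [-0.004 -0.042] -0.093
58 [-0.006 -0.052] -0.116
60 [-0.008 -0.062] -0.14
62 [-0.011 -0.072] -0.163
64 [-0.014 -0.082] -0.186
66 [-0.017 -0.092] -0.209
68 [-0.021 -0.102] -0.233
70 [-0.025 -0.112] -0.256
```

Request:
{"fn": "step_arm", "kwargs": {
  "delta_pos": [
    [0, -0.01, 0],
    [-0.001, -0.021, 0],
    [-0.002, -0.031, 0],
    [-0.004, -0.042, 0],
    [-0.005, -0.047, 0],
    [-0.006, -0.052, 0],
    [-0.007, -0.057, 0],
    [-0.008, -0.062, 0],
    [-0.009, -0.067, 0],
    [-0.011, -0.072, 0],
    [-0.011, -0.072, 0]
  ],
  "rot": [
    [0, 0, -0.023],
    [0, 0, -0.047],
    [0, 0, -0.07],
    [0, 0, -0.093],
    [0, 0, -0.105],
    [0, 0, -0.116],
    [0, 0, -0.128],
    [0, 0, -0.14],
    [0, 0, -0.152],
    [0, 0, -0.163],
    [0, 0, -0.163]
  ],
  "gripper": [-0.36, -0.36, -0.36, -0.36, -0.36, -0.36, -0.36, -0.36, -0.36, -0.36, -0.36]
}}

```text
time_s: 8.9
tool_pos: [0.6187, 0.1677, 0.1306]
tool_rot: [-180.0, -0.0, 58.6]
force: [-0.1, -1.0, -0.7]
grip_width: 0.0277
grasp_force: 0.0
```

```bash
python3 look.py b
python3 - <<'E'
import numpy as np
r0=.06
th=lambda t:r0*np.array([np.cos(np.radians(t)),np.sin(np.radians(t))])
y=np.radians(-3.5+62);tx=np.array([np.cos(y),np.sin(y)]);ty=np.array([np.sin(y),-np.cos(y)])
o=58.5+1.4
for t in range(0,9):
    d=th(o+t)-th(o);print(t,np.round([d@tx/.2,d@ty/.2],4),round(-np.radians(t)/1.5,4))
E
```

```text
{'time_s': 8.9, 'tool_pos': [0.6187, 0.1677, 0.1306], 'tool_rot': [-179.9959, -0.0074, 58.5618], 'grip_width': 0.0277, 'force': [-0.0878, -1.0419, -0.6566], 'grasp_force': 0.0}
scene 8 [260.6, 239.4] r 0.06 ang -28.4
side 12 [311.2, 188.1] r 0.0934 ang -39.4
0 [0. 0.] -0.0
1 [-0.0002 -0.0052] -0.0116
2 [-0.0004 -0.0105] -0.0233
3 [-0.0008 -0.0157] -0.0349
4 [-0.0012 -0.0209] -0.0465
5 [-0.0018 -0.0261] -0.0582
6 [-0.0024 -0.0313] -0.0698
7 [-0.0031 -0.0365] -0.0814
8 [-0.0039 -0.0417] -0.0931
```

```bash
python3 - <<'E'
from h import *
a=cv2.imread('pics/b_scene.png')[195:305,225:345];b=cv2.imread('pics/b_side.png')[140:250,215:335]
cv2.imwrite('pics/bz.png',cv2.resize(np.hstack([a,b]),(800,367),interpolation=cv2.INTER_CUBIC))
E
```

```text
(no output)
```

View pics/bz.png

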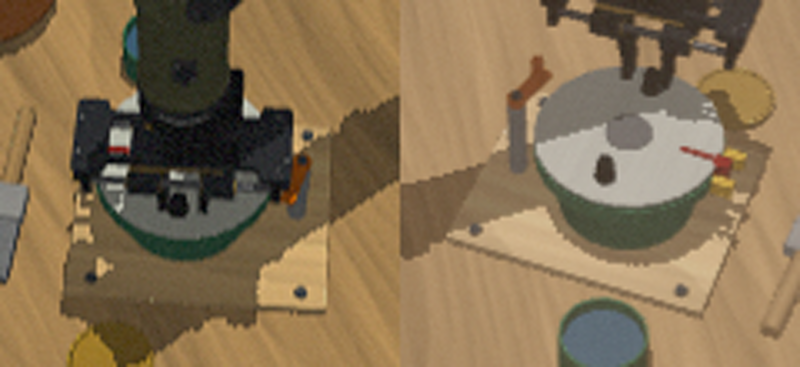

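```bash
python3 - <<'E'
import pickle;from h import *
d=pickle.load(open('cams0.pkl','rb'));D=d['side'];C=np.array([.589,.1152])
for z in(.114,.105):
    q=onz(D,[(311.2,188.1),(307.9,191.3),(288.6,200)],z)-C
    print(z,'boss px',pix(D,[*C,z]),'key',[(np.hypot(*v).round(4),np.degrees(np.arctan2(v[1],v[0])).round(1)) for v in q])
for n in('a','b'):
    g=cv2.imread(f'pics/{n}_side.png');h=cv2.cvtColor(g,cv2.COLOR_BGR2HSV)
    # front (near) edge of white lid: lowest white row per column
    out=[]
    for x in range(262,305,4):
        col=np.where((h[150:225,x,1]<60)&(h[150:225,x,2]>110))[0];out.append(int(col.max())+150 if len(col) else None)
    print(n,out)
h0=cv2.cvtColor(D['img'],cv2.COLOR_RGB2HSV);print('0',[int(np.where((h0[150:225,x,1]<60)&(h0[150:225,x,2]>110))[0].max())+150 for x in range(262,305,4)])
E
```

```text
0.114 boss px [[283.37979704 177.48749709]] key [(np.float64(0.0934), np.float64(-39.4)), (np.float64(0.0915), np.float64(-49.8)), (np.float64(0.092), np.float64(-93.5))]
0.105 boss px [[283.28210221 179.50035738]] key [(np.float64(0.091), np.float64(-34.5)), (np.float64(0.0877), np.float64(-45.2)), (np.float64(0.0844), np.float64(-92.4))]
a [191, 194, 196, 197, 202, 199, 199, 198, 197, 196, 194]
b [194, 197, 199, 200, 201, 201, 201, 201, 200, 198, 196]
0 [192, 198, 197, 198, 198, 199, 199, 197, 198, 196, 194]
```

The side view shows the near rim edge about 2–3 px lower and the boss at (284,179.6), which matches z≈0.105. The lid has dropped, so I'll move to the centre and press.

Request:
{"fn": "step_arm", "kwargs": {
  "delta_pos": [
    [0, 0, 0],
    [0, 0, -0.08],
    [0, 0, -0.16],
    [0, 0, -0.25],
    [-0.15, 0.005, -0.25],
    [-0.3, 0.01, -0.25],
    [-0.3, 0.01, -0.25],
    [-0.3, 0.01, -0.2],
    [-0.3, 0.01, -0.1],
    [-0.3, 0.01, 0.0],
    [-0.3, 0.01, 0.06],
    [-0.3, 0.01, 0.06],
    [-0.3, 0.01, 0.06]
  ],
  "rot": [
    [0, 0, 0],
    [0, 0, 0],
    [0, 0, 0],
    [0, 0, 0],
    [0, 0, 0],
    [0, 0, 0],
    [0, 0, 0],
    [0, 0, 0],
    [0, 0, 0],
    [0, 0, 0],
    [0, 0, 0],
    [0, 0, 0],
    [0, 0, 0]
  ],
  "gripper": [-0.25, -0.25, -0.25, -0.25, -1, -1, -1, -1, -1, -1, -1, -1, -1]
}}

```text
time_s: 10.68
tool_pos: [0.5895, 0.1154, 0.1188]
tool_rot: [180.0, -0.0, 58.5]
force: [0.0, 0.2, -1.4]
grip_width: 0.0005
grasp_force: 0.0
```

Request:
{"fn": "step_arm", "kwargs": {
  "delta_pos": [
    [0, 0, 0.01],
    [0, 0, 0.015],
    [0, 0, 0.02],
    [0, 0, 0.025],
    [0, 0, 0.025]
  ],
  "rot": [
    [0, 0, 0],
    [0, 0, 0],
    [0, 0, 0],
    [0, 0, 0],
    [0, 0, 0]
  ],
  "gripper": [-1, -1, -1, -1, -1]
}}

```text
time_s: 11.3
tool_pos: [0.5893, 0.1155, 0.1147]
tool_rot: [-180.0, -0.0, 58.5]
force: [-3.6, -1.3, 6.2]
grip_width: 0.0005
grasp_force: 3.0
```

Request:
{"fn": "step_arm", "kwargs": {
  "delta_pos": [
    [0, 0, 0.005],
    [0, 0, 0.01],
    [0, 0, 0.013],
    [0, 0, 0.016],
    [0, 0, 0.016]
  ],
  "rot": [
    [0, 0, 0],
    [0, 0, 0],
    [0, 0, 0],
    [0, 0, 0],
    [0, 0, 0]
  ],
  "gripper": [-1, -1, -1, -1, -1]
}}

```text
time_s: 11.92
tool_pos: [0.5893, 0.1155, 0.1118]
tool_rot: [-180.0, -0.1, 58.5]
force: [-2.7, -0.5, 7.3]
grip_width: 0.0004
grasp_force: 3.8
```

Request:
{"fn": "step_arm", "kwargs": {
  "delta_pos": [
    [0, 0, 0.005],
    [0, 0, 0.01],
    [0, 0, 0.015],
    [0, 0, 0.02],
    [0, 0, 0.02],
    [0, 0, 0.02]
  ],
  "rot": [
    [0, 0, 0],
    [0, 0, 0],
    [0, 0, 0],
    [0, 0, 0],
    [0, 0, 0],
    [0, 0, 0]
  ],
  "gripper": [-1, -1, -1, -1, -1, -1]
}}

```text
time_s: 12.68
tool_pos: [0.5894, 0.1155, 0.1114]
tool_rot: [-179.9, -0.1, 58.5]
force: [-11.4, -2.4, 26.4]
grip_width: 0.0005
grasp_force: 13.4
```

Request:
{"fn": "step_arm", "kwargs": {
  "delta_pos": [
    [0, 0, -0.1],
    [0, 0, -0.3],
    [0, 0, -0.6],
    [0, 0, -0.7],
    [0, 0, -0.7],
    [0, 0, -0.7]
  ],
  "rot": [
    [0, 0, 0],
    [0, 0, 0],
    [0, 0, 0],
    [0, 0, 0],
    [0, 0, 0],
    [0, 0, 0]
  ],
  "gripper": [-1, -1, -1, -1, -1, -1]
}}

```text
time_s: 13.42
tool_pos: [0.5884, 0.1154, 0.2449]
tool_rot: [-179.9, 0.1, 58.6]
force: [-0.4, -0.8, -1.1]
grip_width: 0.0008
grasp_force: 0.0
```

```bash
python3 look.py c; python3 - <<'E'
from h import *
a=cv2.imread('pics/c_wrist.png');b=cv2.imread('pics/c_scene.png')[195:300,225:365]
cv2.imwrite('pics/cz.png',np.hstack([cv2.resize(a,(480,360)),cv2.resize(b,(320,240)).repeat(1,0)[:240] if 0 else cv2.copyMakeBorder(cv2.resize(b,(320,240)),0,120,0,0,cv2.BORDER_CONSTANT)]))
E
```

```text
{'time_s': 13.425, 'tool_pos': [0.5884, 0.1154, 0.2449], 'tool_rot': [-179.9157, 0.0902, 58.5504], 'grip_width': 0.0008, 'force': [-0.3571, -0.7571, -1.1247], 'grasp_force': 0.0}
wrist 126 [367.5, 198.7] r 0.0872 ang -32.2
wrist 81 [344.0, 197.7] r 0.0639 ang -31.5
```

View pics/cz.png

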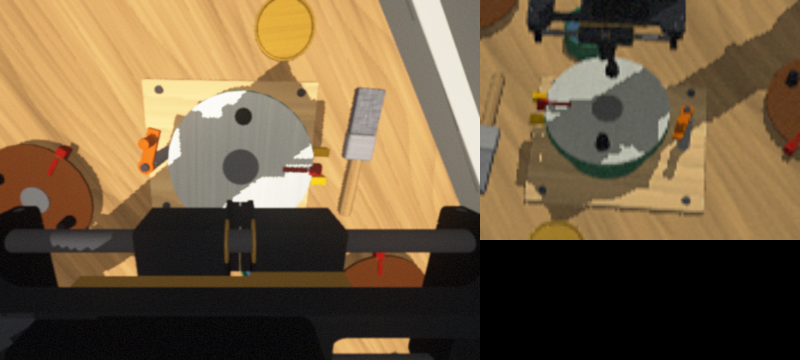

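The key is in the notch at −32°. The keeper arm runs from about (146,167) to (153,128), and the pin leans to about (143,143). I'll localise the pin from its geometry.

```bash
python3 - <<'E'
from h import *
from cell import viewer
c=viewer.read_camera('wrist');k=560/480
for z,p in((.134,(143,143)),(.110,(153,130)),(.110,(146,167))):print(onz(c,[(p[0]*k,p[1]*k)],z))
C=np.array([.589,.1152]);y=np.radians(-32);ux=np.array([np.cos(y),np.sin(y)]);uy=np.array([-ux[1],ux[0]])
piv=C-.112*ux;print('piv',piv,'pin0',piv+.032*uy,'pin@1.57',piv+.032*ux,'px',pix(c,[*piv,.110])/k)
for q in(0,.2,.4):
    b=piv+.032*(np.cos(q)*uy+np.sin(q)*ux);print(q,b,pix(c,[*b,.134])/k,pix(c,[*b,.11])/k,'end',pix(c,[*(piv+.046*(np.cos(q)*uy+np.sin(q)*ux)),.11])/k)
x0,y0=140,130
cv2.imwrite('pics/kp.png',cv2.resize(c['img'][y0:y0+80,x0:x0+80],(560,560),interpolation=cv2.INTER_CUBIC)[...,::-1])
E
```

```text
[[0.52076844 0.19654546]]
[[0.52943409 0.2039939 ]]
[[0.49656472 0.17381083]]
piv [0.49401861 0.17455096] pin0 [0.51097603 0.2016885 ] pin@1.57 [0.52115615 0.15759354] px [[143.879176   167.57588735]]
0 [0.51097603 0.2016885 ] [[132.51808053 143.6864782 ]] [[141.18195081 140.30496547]] end [[139.9497466  127.83632416]]
0.2 [0.51602941 0.19777863] [[138.66576586 144.35200843]] [[146.82980506 140.9191222 ]] end [[148.17862197 128.74236155]]
0.4 [0.52020528 0.19294276] [[144.67635187 146.19966004]] [[152.34289135 142.62471984]] end [[156.19975503 131.25743334]]
```

View pics/kp.png

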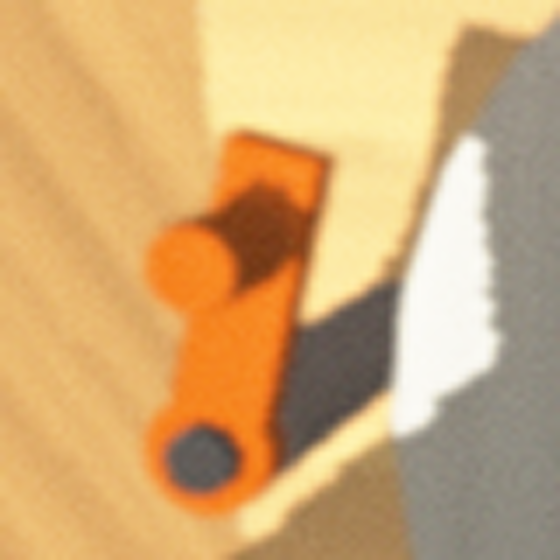

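The crop shows the pivot at (203,458) and the pin top at (192,265), so keeper q≈0.34 and the pin is near (0.519,0.1945). I'll cage it and swing.

Request:
{"fn": "step_arm", "kwargs": {
  "delta_pos": [
    [0.08, -0.25, 0],
    [0.154, -0.505, 0],
    [0.154, -0.505, 0],
    [0.154, -0.505, 0.2],
    [0.154, -0.505, 0.42],
    [0.154, -0.505, 0.42],
    [0.154, -0.505, 0.42]
  ],
  "rot": [
    [0, 0, 0.1],
    [0, 0, 0.233],
    [0, 0, 0.233],
    [0, 0, 0.233],
    [0, 0, 0.233],
    [0, 0, 0.233],
    [0, 0, 0.233]
  ],
  "gripper": [-0.2, -0.2, -0.2, -0.2, -0.2, -0.2, -0.2]
}}

```text
time_s: 14.5
tool_pos: [0.5202, 0.1941, 0.1637]
tool_rot: [180.0, -0.1, 38.5]
force: [-0.4, 0.5, 0.1]
grip_width: 0.0349
grasp_force: 0.0
```

```bash
python3 - <<'E'
from h import *
from cell import env,viewer
o=env.get_obs();print(o['tool_pos'],o['tool_rot'],o['grip_width'],o['qpos'][6])
cv2.imwrite('pics/kq.png',viewer.read_camera('wrist')['img'][150:350,130:430,::-1])
cv2.imwrite('pics/kr.png',viewer.read_camera('scene')['img'][195:295,250:400,::-1])
cv2.imwrite('pics/ks.png',np.hstack([cv2.resize(cv2.imread('pics/kq.png'),(390,260)),cv2.resize(cv2.imread('pics/kr.png'),(390,260))]))
piv=np.array([.494,.1746]);P=piv+.032*np.array([np.cos(np.radians(38.5)),np.sin(np.radians(38.5))])
y=np.radians(38.5);tx=np.array([np.cos(y),np.sin(y)]);ty=np.array([np.sin(y),-np.cos(y)])
for t in range(0,84,6):
    f=np.radians(38.5-t);d=piv+.032*np.array([np.cos(f),np.sin(f)])-P;print(t,np.round([d@tx/.2,d@ty/.2],3),round(np.radians(min(t*.9,62))/1.5,3))
E
```

```text
[0.52019548 0.19409036 0.16368625] [ 1.79954274e+02 -8.62516102e-02  3.84865251e+01] 0.03490519427782525 -70.71162520460196
0 [0. 0.] 0.0
6 [-0.001  0.017] 0.063
12 [-0.003  0.033] 0.126
18 [-0.008  0.049] 0.188
24 [-0.014  0.065] 0.251
30 [-0.021  0.08 ] 0.314
36 [-0.031  0.094] 0.377
42 [-0.041  0.107] 0.44
48 [-0.053  0.119] 0.503
54 [-0.066  0.129] 0.565
60 [-0.08   0.139] 0.628
66 [-0.095  0.146] 0.691
72 [-0.111  0.152] 0.721
78 [-0.127  0.157] 0.721
```

View pics/ks.png

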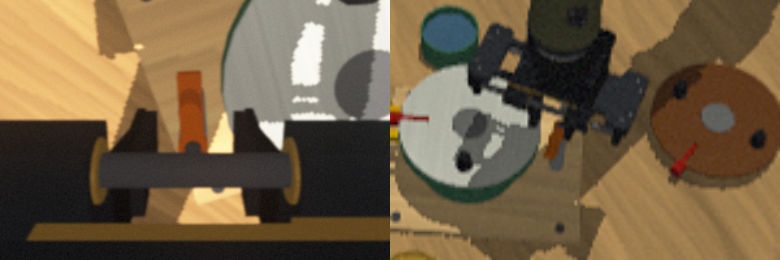

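The arm is centred between the fingers, with the pin at about (190,100) and the pivot at (193,148). Descend and close to 18 mm.

Request:
{"fn": "step_arm", "kwargs": {
  "delta_pos": [
    [0, 0, 0.09],
    [0, 0, 0.18],
    [0, 0, 0.18],
    [0, 0, 0.18],
    [0, 0, 0.18]
  ],
  "rot": [
    [0, 0, 0],
    [0, 0, 0],
    [0, 0, 0],
    [0, 0, 0],
    [0, 0, 0]
  ],
  "gripper": [-0.2, -0.2, -0.2, -0.59, -0.59]
}}

```text
time_s: 15.22
tool_pos: [0.5195, 0.1946, 0.1269]
tool_rot: [180.0, -0.1, 38.5]
force: [0.7, -0.0, 0.0]
grip_width: 0.0225
grasp_force: 0.0
```

Request:
{"fn": "step_arm", "kwargs": {
  "delta_pos": [
    [-0.001, 0.017, 0],
    [-0.003, 0.033, 0],
    [-0.008, 0.049, 0],
    [-0.014, 0.065, 0],
    [-0.021, 0.08, 0],
    [-0.031, 0.094, 0],
    [-0.041, 0.107, 0],
    [-0.053, 0.119, 0],
    [-0.066, 0.129, 0],
    [-0.08, 0.139, 0],
    [-0.095, 0.146, 0],
    [-0.111, 0.152, 0],
    [-0.111, 0.152, 0]
  ],
  "rot": [
    [0, 0, 0.063],
    [0, 0, 0.126],
    [0, 0, 0.188],
    [0, 0, 0.251],
    [0, 0, 0.314],
    [0, 0, 0.377],
    [0, 0, 0.44],
    [0, 0, 0.503],
    [0, 0, 0.565],
    [0, 0, 0.628],
    [0, 0, 0.69],
    [0, 0, 0.72],
    [0, 0, 0.72]
  ],
  "gripper": [-0.59, -0.59, -0.59, -0.59, -0.59, -0.59, -0.59, -0.59, -0.59, -0.59, -0.59, -0.59, -0.59]
}}

```text
time_s: 16.85
tool_pos: [0.5212, 0.157, 0.1271]
tool_rot: [-179.9, -0.1, -23.3]
force: [0.5, 0.4, 0.1]
grip_width: 0.0177
grasp_force: 0.3
```

Request:
{"fn": "step_arm", "kwargs": {
  "delta_pos": [
    [0, 0.008, 0],
    [-0.002, 0.016, 0],
    [-0.002, 0.018, 0],
    [-0.002, 0.018, 0]
  ],
  "rot": [
    [0, 0, 0],
    [0, 0, 0],
    [0, 0, 0],
    [0, 0, 0]
  ],
  "gripper": [-0.59, -0.59, -0.59, -0.59]
}}

```text
time_s: 17.35
tool_pos: [0.5202, 0.1552, 0.127]
tool_rot: [-179.8, -0.1, -23.3]
force: [5.2, 3.0, -1.4]
grip_width: 0.0178
grasp_force: 2.6
```

Request:
{"fn": "step_arm", "kwargs": {
  "delta_pos": [
    [-0.002, 0.008, 0],
    [-0.002, 0.003, 0],
    [-0.002, 0.003, 0],
    [-0.002, 0.003, -0.15],
    [-0.002, 0.003, -0.4],
    [-0.002, 0.003, -0.7],
    [-0.002, 0.003, -0.7],
    [-0.002, 0.003, -0.7]
  ],
  "rot": [
    [0, 0, 0],
    [0, 0, 0],
    [0, 0, 0],
    [0, 0, 0],
    [0, 0, 0],
    [0, 0, 0],
    [0, 0, 0],
    [0, 0, 0]
  ],
  "gripper": [-0.4, -0.3, -0.3, -0.3, -0.3, -0.3, -0.3, -0.3]
}}

```text
time_s: 18.35
tool_pos: [0.5176, 0.153, 0.2657]
tool_rot: [180.0, 0.1, -23.4]
force: [-0.6, -0.8, -0.3]
grip_width: 0.0303
grasp_force: 0.0
```

```bash
python3 look.py d; python3 - <<'E'
from h import *
a=cv2.imread('pics/d_wrist.png');b=cv2.imread('pics/d_side.png')[140:245,210:350]
cv2.imwrite('pics/dz.png',np.hstack([cv2.resize(a,(440,330)),cv2.resize(b,(360,330))]))
E
```

```text
{'time_s': 18.35, 'tool_pos': [0.5176, 0.153, 0.2657], 'tool_rot': [179.9582, 0.0603, -23.3592], 'grip_width': 0.0303, 'force': [-0.5837, -0.7831, -0.3441], 'grasp_force': 0.0}
scene 13 [251.8, 239.8] r 0.0879 ang -27.3
scene 6 [261.5, 240.0] r 0.0572 ang -26.2
side 7 [311.1, 189.3] r 0.0953 ang -42.2
wrist 196 [304.4, 14.8] r 0.0876 ang -34.5
wrist 125 [299.0, 43.4] r 0.064 ang -34.6
```

View pics/dz.png

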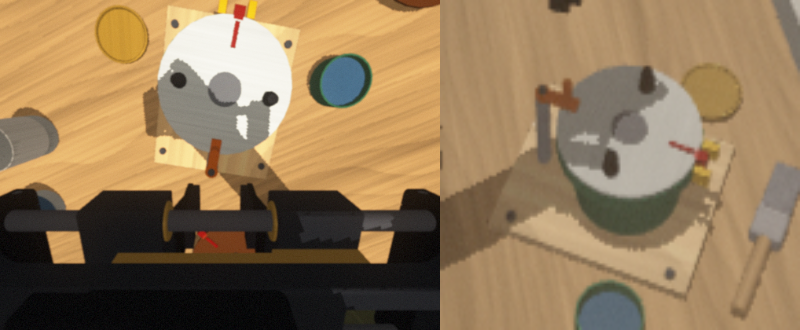

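The keeper now points from (212,172) to (216,142), toward the lid centre, and lies over the lid's edge. The red key at (239,12) is between the yellow blocks and the gripper is clear, so I'll hand in.

```bash
python3 -c "
from cell import env
print(env.sign_off())"
```

```text
the job is handed in; nothing more can be done
None
```

Job handed in at about 18 s of the 69 s limit, with no verdict returned: the red key is in the notch, the lid is pressed fully home, the keeper is swung to its stop over the lid's edge, and the gripper was clear of everything.

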